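# Shut the dust box drawer, lock it and hold the sprung lid below its balance point

### The job

Get the sanding-dust box ready to take worn discs: first push its drawer fully home, then swing the catch all the way across the drawer front to lock it. Then take the sprung lid by its bar, raise it past its balance point without letting it fly open to its stop, and ease it back to just below the balance point, where it would drop shut if let go. Finish while still holding the lid there; leave the loose cork block, tape measure and screwdriver bit where they lie.

Things in the scene. Friction and masses are not known exactly. Their poses are not given: they have to be found in the camera images.
- dust_box: Grey steel dust box fixed to the bench: housing 180 x 160 mm (own x, y), rim 100 mm high, 8 mm base plate. Origin on the bench under the housing's centre; z up. Drawer and catch are on the own +y side, the lid hinge runs along the top of the +y wall, parallel to own x; the lid's bar overhangs on the own -y side. Stands within a 5 x 18 cm area, turned up to 0.2 rad.
- lid (a joint): Opening angle of the steel lid, rad: 0 shut, stop 1.45. Sprung: below its balance point at 1.0 (57 degrees) it drops shut, above it springs open. The bar needs about 2.3 N lift when shut, 1.2 N at 0.85, none at 1.0. A stud on the curved sector beside the lid marks 1.0. Just below = 0.72 to 0.94; keep under 1.35 when raising.
- lid_bar (a point): Middle of the lid's round grip bar, 10 mm thick, 100 mm long along own x of dust_box, on an arm at each end, 50 mm out diagonally from the lid's edge: pinch it from above, fingers closing along own y. At lid angle a it is at own y = 83 - 200 cos a + 40 sin a, z = 104 + 200 sin a + 40 cos a (mm from the dust_box origin). It can turn in the fingers.
- lid_hinge (a point): Middle of the lid's hinge axis (along own x of dust_box), 83 mm to the +y side of the box centre, 104 mm above the bench.
- drawer (a joint): How far the dust drawer is pulled out towards own +y of dust_box, m: 0 fully home (stop), 0.065 at most; starts 0.04 to 0.065. Slides with 1.5 N friction, stays where left. Home: below 0.004.
- drawer_face (a point): Middle of the outer face of the black drawer front, 84 mm wide (own x of dust_box), 50 mm high, centred 35 mm above the bench. Faces own +y; push it towards own -y. Home, it stands 125 mm to the +y side of the box centre, 45 mm outside the housing.
- catch (a joint): Angle of the swing catch, rad: 0 it points along own +y of dust_box, clear of the drawer; 1.57 (stop) it lies along own -x across the drawer front, locked. Turns counterclockwise seen from above, light friction, stays where left; starts 0 to 0.2. Locked: above 1.4.
- catch_knob (a point): Top centre of the catch's upright black knob, 16 mm thick, grip 55 to 105 mm above the bench (this point at 105). Swings level on a 85 mm radius round catch_pivot. Grip its top part, so the fingers clear the drawer front (top 60 mm high), which is 12 mm from the knob's axis when locked.
- catch_pivot (a point): Upright axis of the catch, 75 mm to the own +x side and 137 mm to the own +y side of dust_box's centre, 18 mm above the bench.
- cork_block: Loose cork sanding block 36 x 60 x 26 mm, a bystander on the bench beyond the lid bar, on the own -y side of dust_box; origin under its centre.
- tape_measure: Loose pocket tape measure 35 x 72 x 62 mm, a bystander on the bench beyond the lid bar, on the own -y side of dust_box; origin under its centre.
- bit_1: Loose screwdriver bit 10 x 72 x 8 mm, a bystander lying on the bench beyond the drawer, on the own +y side of dust_box; origin under its centre.

How it is judged:
On the way, in this order (a step that is already met when the one before it is completed fails the run):
1. the drawer is fully home (value of joint drawer below 0.004 m), for 0.1 s.
2. the catch is swung across the drawer, which is still home (value of joint catch above 1.4 rad and value of joint drawer below 0.004 m), for 0.1 s.
3. the lid is raised past its balance point, in the fingers (value of joint lid above 1.02 rad and contact force between the fingers and lid above 0.1 N), for 0.1 s.
At the end, for the whole second after the job is handed in: The fingers still hold the lid, at rest, between 0.72 and 0.94 rad open (balance 1.0), with no loose thing propping it; the drawer is home within 4 mm and the catch across it (above 1.4 rad) (all of step 2 and value of joint lid between 0.72 and 0.94 rad and velocity of joint lid between -0.1 and 0.1 rad/s and contact force between the fingers and lid above 0.2 N and contact force between lid and cork_block below 0.1 N and contact force between lid and tape_measure below 0.1 N and contact force between lid and bit_1 below 0.1 N); the arm keeps its last pose, push and grip.
It fails at once if the lid flew open to its stop (beyond 1.35 rad) (value of joint lid above 1.35 rad).
It fails at once if a loose bystander was moved more than 3 cm (distance of any of cork_block, tape_measure, bit_1 from where it was at the start of the episode above 0.03 m).
It also fails if it takes over 72 s, if anything falls off the work surface, if the arm or the gripper's body presses on something with over 40 N, if the wrist force passes 120 N, or if a joint passes its speed limit or range.

### The arm

A 7-joint arm with a two-finger parallel gripper is mounted at the origin on the work surface; the furniture and walls round the work are solid. World frame = base frame: x ahead of the robot, y to its left, z up, the work surface at z = 0. Lengths are in m, angles in rad, forces in N, time in s.
With the tool pointing down it reaches from about 0.4 to 0.85 m from the base axis. Payload 10.4 kg.
Tool frame: the origin (TCP) lies between the finger pads; the fingertips stand 22 mm ahead of it and the grasp point (between the pads) lies 3 mm ahead of it (r.nose_length is the distance from the TCP to the fingertips, in m); z points along the fingers, y is the line along which they close (so a half turn about z gives the same grasp; the last joint's range is limited). The gripper opens to 87 mm and grips with 3 to 60 N. Pads are 19 mm wide; open, the fingers measure 117 mm over their backs; the gripper's body (75 mm by 190 mm) begins 51 mm behind the grasp point.
Start: joints at [1.107, 0.332, -0.065, 1.46, 0.022, 1.35, -0.088], TCP at [0.267, -0.565, 0.245] pointing down, gripper open.
Joint ranges: [-2.6, 2.6], [-0.5, 2.12], [-1.47, 1.34], [0.16, 2.42], [-1.27, 4.41], [0.06, 2.06], [-2.6, 2.6]. Speed limits (rad/s): [2.22, 2.22, 2.79, 2.79, 3.14, 3.14, 3.14].

### API

Orientations are given as a unit quaternion [x, y, z, w].
In Python, from bench import readout, cams, r gives the robot as it stands. The module is installed in compiled form; this text tells all that it offers.
- The arm moves only by the tool step_arm, never from a script. Its argument "deltas" is a list that holds one entry, the list of rows, each a list of 7 numbers: the turn, a rotation vector about the tool's x, y, z in rad, then the shift along the tool's x, y, z in m, then the opening in per cent of the stroke, from 0 (shut) to 100 (fully open). A call has 1 to 20 rows; each row is the pose to reach, as a shift and turn from the pose commanded when the call began, along the tool's axes at that moment; what a row does not reach only later rows make up. A row lasts 1/8 s, in which the tool goes at most 62.5 mm and 10.7 degrees, less where a joint would pass 70% of its speed; a pose out of reach is approached as far as the arm can. A call with a gripper value outside its range is refused whole. The fingers move at their own pace and stop on an object; "squeeze" is the grip in N (left out, the last holds). Time passes only in rows, so rows that repeat a pose let the fingers close. It gives the time, the measured TCP pose, the force, the opening and the grip force at its end, in the units of the state.
- readout.read_state(): the state, without advancing time (a new reading comes with each control period).
- cams.camera(name): name is "side" or "top"; returns a dict with "img" (480x640x3 uint8, red, green, blue), "fx", "fy", "cx", "cy" (pixels), "origin" and "rotation" of the camera in the world. Camera axes: x right, y up, looking along -z (the intrinsics and any distortion apply to the point x, -y, -z); pixel columns grow to the right and rows downward; lengths in m; the calibration is good to about 2 mm. A picture is of the moment at which its call begins. There is no depth.
- r.close_job(): hands the job in; it is judged then, once.
The state is a dict: "time": time; "joint_positions": joint angles; "joint_vel": joint speeds; "joint_torque": joint torques, N m; "ee_pos": TCP position; "eef_rot": TCP orientation; "ft_force": force on the tool from outside, world axes, zero at the start; "torque": the same for the moment, N m; "width": finger opening in m; "grip_force": force on a finger pad.
Only numpy, scipy, OpenCV 4.12 (cv2) and the standard library are available. Lean on these libraries where they do the work, as an engineer would, in place of code of your own. Each camera call takes 0.05 s, during which the arm holds its last target. There are 200 camera calls.

## Working session

There is one attempt and no reset: what is moved stays moved. The work goes in short steps, Python scripts to look and compute and a tool call to move; the robot and the scene stay as the last step left them, time stands still between calls to the robot, and variables do not carry over. Pictures are saved under pics/ and viewed, at most 10 in all, crops included, and the job is handed in when it is done.

Besides the shell and the picture viewer there is one more tool, called after "Emit:" as a command line: name --argument value ..., lists and objects as JSON in quotes. step_arm: Moves the arm, as the interface text tells. Its arguments: {"type":"object","properties":{"deltas":{"type":"array"},"squeeze":{"type":"number"}},"required":["deltas"]}

```bash
mkdir -p pics
python3 - <<'E'
from bench import readout,cams,r
import cv2
s=readout.read_state();print(s['time'],s['ee_pos'],s['eef_rot'],s['width'],s['ft_force'])
for n in('top','side'):
    c=cams.camera(n);cv2.imwrite(f'pics/{n}0.png',c['img'][:,:,::-1]);print(n,c['fx'],c['fy'],c['cx'],c['cy'],c['origin'],c['rotation'],[k for k in c])
E
```

```text
0.0 [ 0.26653308 -0.5649266   0.2437706 ] [ 9.75803706e-01  2.18647294e-01 -1.75530735e-04 -6.75604811e-04] 0.08692647937267464 [-0.69012669 -0.4966083   0.67828476]
top 572.2297098892001 572.2297098892001 311.6910191156321 245.25492731093527 [ 0.38968742 -0.01772004  1.16566115] [-0.0326527   0.02932494  0.70754568 -0.70530345] ['img', 'fx', 'fy', 'cx', 'cy', 'origin', 'rotation']
side 537.4029715550552 537.4029715550552 316.96199068253924 240.2890984870882 [0.12170648 0.87635437 0.66232602] [-0.10290307  0.49542498  0.84445412 -0.17567666] ['img', 'fx', 'fy', 'cx', 'cy', 'origin', 'rotation']
```

View pics/top0.png

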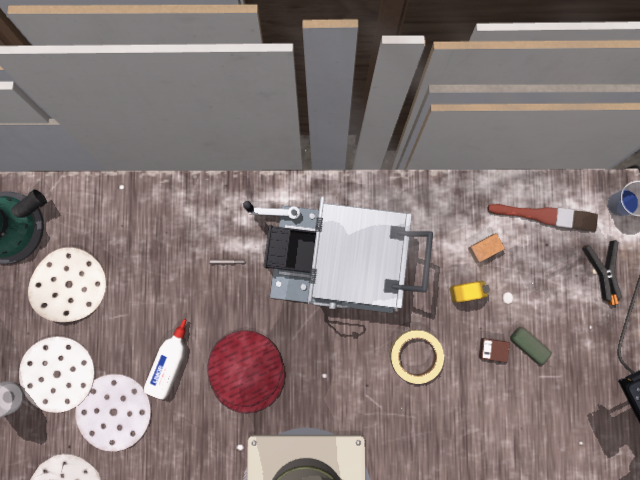

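View pics/side0.png

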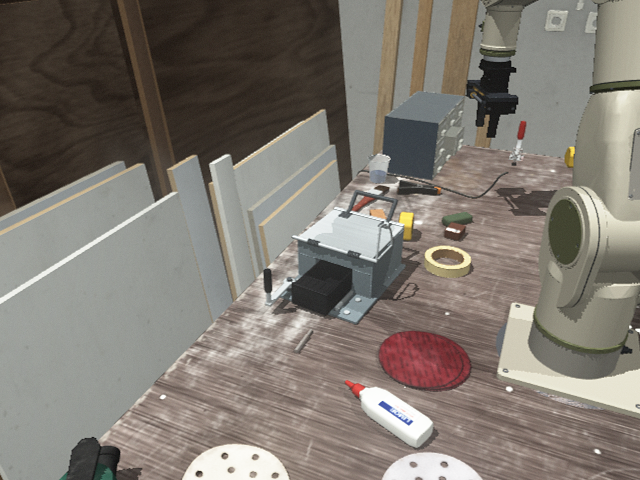

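The top view shows the box at about (340,255), turned slightly, with the drawer front at x≈268, the knob at (248,206), the pivot at (294,213) and the lid bar at x≈430 (rows 233–290). The bit is at (226,262), the cork at (488,248) and the tape measure at (470,291). The side view shows the drawer out and the knob at (268,280). I'll crop in for precise picks.

```bash
cat > h.py <<'E'
import numpy as np,cv2
from scipy.spatial.transform import Rotation as R
from bench import readout,cams,r
def ray(c,u,v):
    d=np.array([(u-c['cx'])/c['fx'],-(v-c['cy'])/c['fy'],-1.]);return np.array(c['origin']),R.from_quat(c['rotation']).apply(d)
def onz(c,u,v,z):
    o,d=ray(c,u,v);return o+d*(z-o[2])/d[2]
def proj(c,p):
    q=R.from_quat(c['rotation']).inv().apply(np.array(p)-c['origin']);return np.array([c['cx']+c['fx']*q[0]/-q[2],c['cy']-c['fy']*q[1]/-q[2]])
def own(p,o,th):return np.array([*(o[:2]+R.from_euler('z',th).apply([p[0],p[1],0])[:2]),p[2]])
E
python3 - <<'E'
import cv2
i=cv2.imread('pics/top0.png');cv2.imwrite('pics/crop.png',cv2.resize(i[190:320,235:445],None,fx=3.8,fy=3.8,interpolation=cv2.INTER_CUBIC))
E
```

```text
(no output)
```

View pics/crop.png

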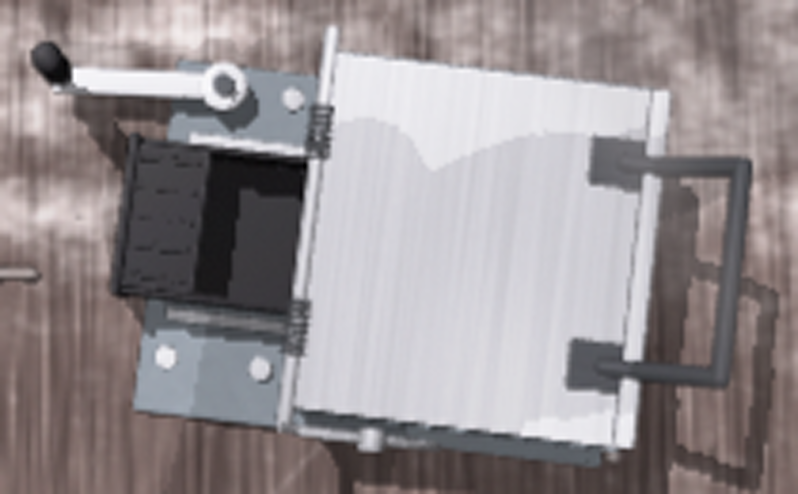

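The crop shows the knob top at about (45,55), the pivot at (225,87), the bar ends at (742,160) and (722,382), the drawer front's top corners at (133,137) and (117,293), and the hinge rod ends at (333,27) and (285,430).

Run:
```python
from h import *
from scipy.optimize import least_squares
c=cams.camera('top');s=cams.camera('side')
P=lambda u,v,z:onz(c,235+u/3.8-.4,190+v/3.8-.4,z)
kn=P(45,55,.105);pv=P(225,87,.03);b1,b2=P(742,160,.144),P(722,382,.144);d1,d2=P(133,137,.06),P(117,293,.06);h1,h2=P(333,27,.104),P(285,430,.104)
for a,b in((b1,b2),(d1,d2),(h1,h2)):print(a,b,np.linalg.norm(a-b),np.arctan2(*(a-b)[[1,0]]))
print('kn',kn,'pv',pv)
# rigid fit: (own point, world)
def f(q):
    o=np.array([q[0],q[1],0]);e=[]
    for p,w in(((0,-.117,0),(b1+b2)/2),((.05,-.117,0),b1),((-.05,-.117,0),b2),((.075,.137,0),pv),((0,.083,0),None),((.042,.125+q[3],0),d1),((-.042,.125+q[3],0),d2),((.075-.085*np.sin(q[4]),.137+.085*np.cos(q[4]),0),kn)):
        if w is None: 
            n=R.from_euler('z',q[2]).apply([0,1,0]);e+=[((h1-np.array([*own(p,o,q[2])]))@n)*1,((h2-own(p,o,q[2]))@n)];continue
        e+=list((own(p,o,q[2])-w)[:2])
    return np.array(e)
l=least_squares(f,[.4,0,-.1,.05,.1]);q=l.x;print(q,np.round(l.fun*1000,1))
o=np.array([q[0],q[1],0])
st=readout.read_state();print(R.from_quat(st['eef_rot']).as_matrix().round(3))
for n,p in(('knob',(.075-.085*np.sin(q[4]),.137+.085*np.cos(q[4]),.105)),('bar',(0,-.117,.144)),('face',(0,.125+q[3],.035)),('pivot',(.075,.137,.018)),('hingeL',(-.09,.083,.104))):
    w=own(p,o,q[2]);print(n,w.round(4),proj(c,w).round(1),proj(s,w).round(1))
for n,z,u,v in(('bit',.008,226,262),('cork',.026,488,248),('tape',.062,468,292)):print(n,onz(c,u,v,z).round(3))
```

```text
[ 0.50318967 -0.22514353  0.144     ] [ 0.39871857 -0.21359576  0.144     ] 0.1051073851131216 -0.11008860915777512
[0.5254623  0.06914992 0.06      ] [0.44554476 0.07701799 0.06      ] 0.08030391367031686 -0.0981361423392667
[ 0.57439711 -0.03290558  0.104     ] [ 0.37646119 -0.0086812   0.104     ] 0.19941275741594144 -0.121779336001713
kn [0.56080048 0.10916087 0.105     ] pv [0.55550691 0.02309571 0.03      ]
[ 0.46472453 -0.10324939 -0.1179676   0.05255338  0.05380951] [ 0.  -0.1 -2.6 -0.2  2.6  0.  -0.2  0.9 -0.2  0.5  1.9 -1.  -1.6  1.
 -0.  -0.4]
[[ 0.904  0.427 -0.   ]
 [ 0.427 -0.904  0.001]
 [-0.    -0.001 -1.   ]]
knob [0.5608 0.1088 0.105 ] [246.6 204.1] [266.9 270.1]
bar [ 0.451  -0.2194  0.144 ] [427.3 260.8] [375.1 196.3]
face [0.4856 0.0731 0.035 ] [268.5 247.1] [310.1 298.9]
pivot [0.5553 0.024  0.018 ] [293.6 213.4] [289.8 285.5]
hingeL [ 0.3851 -0.0102  0.104 ] [310.4 298. ] [372.9 260. ]
bit [0.458 0.161 0.008]
cork [ 0.483 -0.364  0.026]
tape [ 0.396 -0.312  0.062]
```

Emit:
step_arm --deltas '[[[0, 0, 0, 0, 0, -0.056, 0], [0, 0, -0.5, 0.237, -0.263, -0.056, 0], [0, 0, -1.01, 0.473, -0.526, -0.056, 0], [0, 0, -1.01, 0.473, -0.526, -0.056, 0], [0, 0, -1.01, 0.473, -0.526, -0.056, 0], [0, 0, -1.01, 0.473, -0.526, -0.056, 0], [0, 0, -1.01, 0.473, -0.526, -0.056, 0], [0, 0, -1.01, 0.473, -0.526, -0.056, 0], [0, 0, -1.01, 0.473, -0.526, -0.056, 0], [0, 0, -1.01, 0.473, -0.526, -0.056, 0], [0, 0, -1.01, 0.473, -0.526, -0.056, 0], [0, 0, -1.01, 0.473, -0.526, -0.056, 0], [0, 0, -1.01, 0.473, -0.526, -0.056, 0], [0, 0, -1.01, 0.473, -0.526, -0.056, 0], [0, 0, -1.01, 0.473, -0.526, -0.056, 0], [0, 0, -1.01, 0.473, -0.526, -0.056, 0]]]'

```text
time: 2.2
ee_pos: [0.47, 0.1109, 0.3005]
eef_rot: [0.749, 0.663, -0.0, 0.0]
ft_force: [0.1, -0.1, 0.2]
width: 0.0001
grip_force: 0.0
```

Emit:
step_arm --deltas '[[[0, 0, 0, 0, 0, 0.06, 0], [0, 0, 0, 0, 0, 0.12, 0], [0, 0, 0, 0, 0, 0.18, 0], [0, 0, 0, 0, 0, 0.236, 0], [0, 0, 0, 0, 0, 0.236, 0], [0, 0, 0, -0.015, 0, 0.236, 0], [0, 0, 0, -0.03, 0, 0.236, 0], [0, 0, 0, -0.042, 0, 0.236, 0], [0, 0, 0, -0.054, 0, 0.236, 0], [0, 0, 0, -0.066, 0, 0.236, 0], [0, 0, 0, -0.07, 0, 0.236, 0], [0, 0, 0, -0.074, 0, 0.236, 0], [0, 0, 0, -0.074, 0, 0.236, 0]]]'

```text
time: 3.82
ee_pos: [0.4609, 0.0386, 0.0644]
eef_rot: [0.748, 0.663, -0.0, -0.0]
ft_force: [0.2, 0.5, -0.2]
width: 0.0006
grip_force: 0.0
```

Emit:
step_arm --deltas '[[[0, 0, 0, -0.003, 0, 0, 0], [0, 0, 0, -0.005, 0, 0, 0], [0, 0, 0, -0.007, 0, 0, 0], [0, 0, 0, -0.007, 0, 0, 0]]]'

```text
time: 4.32
ee_pos: [0.4603, 0.0344, 0.0644]
eef_rot: [0.748, 0.664, 0.001, -0.001]
ft_force: [0.5, 10.9, -3.6]
width: 0.0
grip_force: 5.5
```

Emit:
step_arm --deltas '[[[0, 0, 0, 0.03, 0, 0, 0], [0, 0, 0, 0.05, 0, -0.05, 0], [0, 0, 0, 0.05, 0, -0.1, 50], [0, 0, -0.3, 0.086, 0.09, -0.1, 60], [0, 0, -0.785, 0.086, 0.09, -0.1, 60], [0, 0, -0.785, 0.086, 0.09, -0.1, 60], [0, 0, -0.785, 0.086, 0.09, -0.1, 60], [0, 0, -0.785, 0.086, 0.09, -0.1, 60], [0, 0, -0.785, 0.086, 0.09, -0.1, 60], [0, 0, -0.785, 0.086, 0.09, -0.1, 60]]]'

```text
time: 5.58
ee_pos: [0.56, 0.1063, 0.1646]
eef_rot: [0.439, 0.899, -0.0, 0.0]
ft_force: [-0.4, 0.2, -1.2]
width: 0.0519
grip_force: 0.0
```

Run:
```python
from h import *
st=readout.read_state();M=R.from_quat(st['eef_rot']).as_matrix();print(st['ee_pos'],st['width'],M.round(3).tolist())
o=np.array([.4647,-.1032,0]);th=-.118
print('to knob',M.T@(own((.0704,.2219,.094),o,th)-st['ee_pos']))
s=cams.camera('side');t=cams.camera('top')
cv2.imwrite('pics/b.png',np.hstack([s['img'][180:330,220:420],t['img'][180:330,230:430]])[:,:,::-1].repeat(2,0).repeat(2,1))
```

```text
[0.55998561 0.1062898  0.16459856] 0.05194776605854227 [[-0.615, 0.789, 0.0], [0.789, 0.615, -0.0], [-0.0, -0.0, -1.0]]
to knob [0.00160321 0.002183   0.07059768]
```

View pics/b.png

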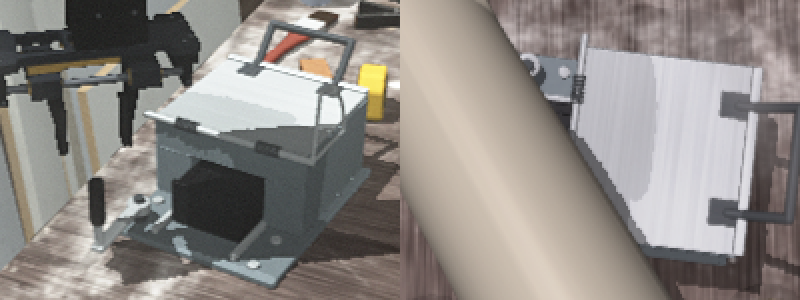

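The drawer is home: its front is close to the housing at crop (218,200). The knob still stands at (97,200), below the fingers. Lowering and gripping.

Emit:
step_arm --deltas '[[[0, 0, 0, 0.002, 0.002, 0.03, 60], [0, 0, 0, 0.002, 0.002, 0.06, 60], [0, 0, 0, 0.002, 0.002, 0.07, 60], [0, 0, 0, 0.002, 0.002, 0.07, 30], [0, 0, 0, 0.002, 0.002, 0.07, 0], [0, 0, 0, 0.002, 0.002, 0.07, 0], [0, 0, 0, 0.002, 0.002, 0.07, 0], [0, 0, 0, 0.002, 0.002, 0.07, 0]]]' --squeeze 10

```text
time: 6.68
ee_pos: [0.5605, 0.1091, 0.0949]
eef_rot: [0.438, 0.899, -0.0, 0.0]
ft_force: [-0.0, -1.2, 2.9]
width: 0.0154
grip_force: 10.0
```

Run:
```python
from h import *
st=readout.read_state();M=R.from_quat(st['eef_rot']).as_matrix();print(st['ee_pos'],st['width'],st['ft_force'])
o=np.array([.4647,-.1032,0]);th=-.118
pv=own((.075,.137,0),o,th);v=(st['ee_pos']-pv)[:2];a0=np.arctan2(v[1],v[0])-th-np.pi/2;print('r',np.hypot(*v),'a',a0)
for a in np.linspace(a0,1.6,11):
    print(round(a,2),(M.T@(own((.075-.085*np.sin(a),.137+.085*np.cos(a),st['ee_pos'][2]),o,th)-st['ee_pos'])).round(4)[:2])
```

```text
[0.56052707 0.10910342 0.09486069] 0.015446338979999917 [-0.03784124 -1.23102975  2.88404413]
r 0.08524556591769993 a 0.056725557981260444
0.06 [-0.0002 -0.0002]
0.21 [ 0.0077 -0.0106]
0.37 [ 0.014  -0.0221]
0.52 [ 0.0183 -0.0345]
0.67 [ 0.0208 -0.0474]
0.83 [ 0.0212 -0.0605]
0.98 [ 0.0196 -0.0735]
1.14 [ 0.016  -0.0861]
1.29 [ 0.0105 -0.098 ]
1.45 [ 0.0033 -0.1089]
1.6 [-0.0056 -0.1186]
```

Emit:
step_arm --deltas '[[[0, 0, 0, 0.008, -0.0105, 0, 0], [0, 0, 0, 0.014, -0.022, 0, 0], [0, 0, 0, 0.0185, -0.0345, 0, 0], [0, 0, 0, 0.021, -0.0475, 0, 0], [0, 0, 0, 0.0213, -0.0605, 0, 0], [0, 0, 0, 0.0197, -0.0735, 0, 0], [0, 0, 0, 0.016, -0.086, 0, 0], [0, 0, 0, 0.0105, -0.098, 0, 0], [0, 0, 0, 0.0035, -0.109, 0, 0], [0, 0, 0, -0.003, -0.116, 0, 0], [0, 0, 0, -0.003, -0.116, 0, 0], [0, 0, 0, -0.003, -0.116, 0, 0]]]'

```text
time: 8.18
ee_pos: [0.4712, 0.0353, 0.0946]
eef_rot: [0.438, 0.899, 0.0, 0.0]
ft_force: [2.7, 2.3, 1.2]
width: 0.0159
grip_force: 10.0
```

Emit:
step_arm --deltas '[[[0, 0, 0, 0, 0, 0, 40], [0, 0, 0, 0, 0, 0, 45], [0, 0, 0, 0, 0, -0.05, 45], [0, 0, 0, 0, 0, -0.1, 45], [0, 0, 0, 0, 0, -0.15, 60], [0, 0, -0.3, -0.06, -0.055, -0.15, 70], [0, 0, -0.6, -0.12, -0.11, -0.15, 70], [0, 0, -0.785, -0.188, -0.172, -0.15, 70], [0, 0, -0.785, -0.188, -0.172, -0.15, 70], [0, 0, -0.785, -0.188, -0.172, -0.15, 70], [0, 0, -0.785, -0.188, -0.172, -0.15, 70], [0, 0, -0.785, -0.188, -0.172, -0.15, 70]]]'

```text
time: 9.68
ee_pos: [0.4515, -0.218, 0.2443]
eef_rot: [0.061, 0.998, 0.0, -0.0]
ft_force: [0.6, 0.6, -0.6]
width: 0.0613
grip_force: 0.0
```

Run:
```python
from h import *
st=readout.read_state();M=R.from_quat(st['eef_rot']).as_matrix();print(st['ee_pos'],st['width'],M.round(3).tolist(),st['ft_force'])
o=np.array([.4647,-.1032,0]);th=-.118
print('to bar',M.T@(own((0,-.117,.146),o,th)-st['ee_pos']))
s=cams.camera('side');t=cams.camera('top')
for p in((-.010,.137,.105),(0,-.117,.144)):print(proj(s,own(p,o,th)))
cv2.imwrite('pics/c.png',np.hstack([s['img'][160:310,240:440],t['img'][180:330,260:460]])[:,:,::-1].repeat(2,0).repeat(2,1))
```

```text
[ 0.45146755 -0.21798512  0.24434985] 0.061266176871134004 [[-0.993, 0.121, -0.001], [0.121, 0.993, 0.0], [0.001, 0.0, -1.0]] [ 0.64348542  0.59901278 -0.59543646]
to bar [ 0.00030639 -0.00149823  0.09834944]
[324.71779318 261.24362798]
[375.14846106 196.29559511]
```

View pics/c.png

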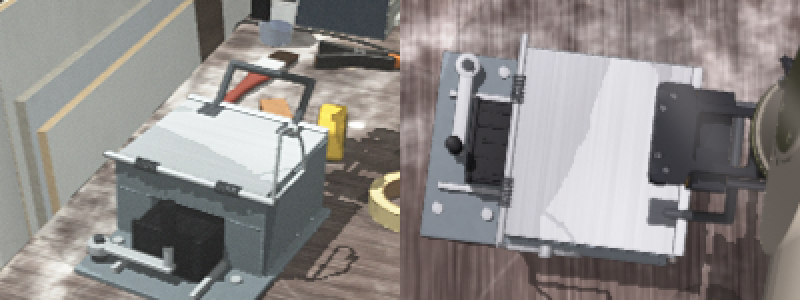

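The catch lies across the drawer front, with the knob at crop (455,145) in the top view. The gripper is over the bar. Lowering and pinching.

Emit:
step_arm --deltas '[[[0, 0, 0, 0, -0.0015, 0.05, 60], [0, 0, 0, 0, -0.0015, 0.09, 60], [0, 0, 0, 0, -0.0015, 0.098, 60], [0, 0, 0, 0, -0.0015, 0.098, 30], [0, 0, 0, 0, -0.0015, 0.098, 0], [0, 0, 0, 0, -0.0015, 0.098, 0], [0, 0, 0, 0, -0.0015, 0.098, 0], [0, 0, 0, 0, -0.0015, 0.098, 0]]]' --squeeze 20

```text
time: 10.78
ee_pos: [0.4515, -0.22, 0.1467]
eef_rot: [0.06, 0.998, 0.0, 0.0]
ft_force: [3.2, 16.0, -1.2]
width: 0.0106
grip_force: 8.6
```

Run:
```python
from h import *
st=readout.read_state();M=R.from_quat(st['eef_rot']).as_matrix();print(st['ee_pos'],st['width'],st['ft_force'],st['joint_positions'])
B=lambda a:np.array([0,.083-.2*np.cos(a)+.04*np.sin(a),.104+.2*np.sin(a)+.04*np.cos(a)])
for a in np.arange(0,1.16,.06):
    d=B(a)-B(0);w=R.from_euler('z',-.118).apply(d);print(round(a,2),(M.T@w).round(4))
```

```text
[ 0.45150683 -0.21997915  0.14674624] 0.010622878617930345 [ 3.21933785 15.96651459 -1.22047332] [ 1.16053626  0.25187158 -0.88525641  1.86472866  0.2150946   1.12431475
  1.64696331]
0.0 [0. 0. 0.]
0.06 [ 0.      0.0028 -0.0119]
0.12 [ 0.      0.0062 -0.0237]
0.18 [ 0.      0.0104 -0.0352]
0.24 [ 0.      0.0153 -0.0464]
0.3 [ 0.      0.0208 -0.0573]
0.36 [ 0.0001  0.0269 -0.0679]
0.42 [ 0.0001  0.0337 -0.0781]
0.48 [ 0.0001  0.0411 -0.0878]
0.54 [ 0.0001  0.0491 -0.0971]
0.6 [ 1.000e-04  5.760e-02 -1.059e-01]
0.66 [ 0.0002  0.0666 -0.1142]
0.72 [ 0.0002  0.0761 -0.1219]
0.78 [ 0.0002  0.086  -0.1291]
0.84 [ 0.0002  0.0963 -0.1356]
0.9 [ 0.0003  0.1071 -0.1415]
0.96 [ 0.0003  0.1181 -0.1467]
1.02 [ 0.0003  0.1295 -0.1513]
1.08 [ 0.0004  0.1411 -0.1552]
1.14 [ 0.0004  0.1529 -0.1584]
```

Emit:
step_arm --deltas '[[[0, 0, 0, 0, 0.001, 0, 0], [0, 0, 0, 0, 0.002, 0, 0], [0, 0, 0, 0, 0.002, 0, 0]]]'

```text
time: 11.15
ee_pos: [0.4516, -0.2194, 0.1468]
eef_rot: [0.061, 0.998, -0.001, 0.0]
ft_force: [0.0, -5.5, 2.2]
width: 0.0089
grip_force: 20.0
```

Emit:
step_arm --deltas '[[[0, 0, 0, 0, 0.0025, -0.012, 0], [0, 0, 0, 0, 0.006, -0.0237, 0], [0, 0, 0, 0, 0.0104, -0.0352, 0], [0, 0, 0, 0, 0.0153, -0.0464, 0], [0, 0, 0, 0, 0.0208, -0.0573, 0], [0, 0, 0, 0, 0.0269, -0.0679, 0], [0, 0, 0, 0, 0.0337, -0.0781, 0], [0, 0, 0, 0, 0.0411, -0.0878, 0], [0, 0, 0, 0, 0.0491, -0.0971, 0], [0, 0, 0, 0, 0.0576, -0.1059, 0], [0, 0, 0, 0, 0.0666, -0.1142, 0], [0, 0, 0, 0, 0.0761, -0.1219, 0], [0, 0, 0, 0, 0.086, -0.1291, 0], [0, 0, 0, 0, 0.086, -0.1291, 0]]]'

```text
time: 12.9
ee_pos: [0.4624, -0.1347, 0.2776]
eef_rot: [0.061, 0.998, -0.002, 0.001]
ft_force: [-3.3, -9.3, 12.8]
width: 0.0093
grip_force: 20.0
```

Run:
```python
from h import *
st=readout.read_state();M=R.from_quat(st['eef_rot']).as_matrix();print(st['ee_pos'],st['width'],st['ft_force'],M.round(3).tolist())
p=np.array(st['ee_pos']);p[2]-=.003
o=np.array([.4647,-.1032,0]);q=R.from_euler('z',.118).apply(p-o);print('own',q)
v=np.array([.083-q[1],q[2]-.104]);print('r',np.hypot(*v),'a',np.arctan2(v[1],v[0])-np.arctan2(.04,.2))
s=cams.camera('side');cv2.imwrite('pics/d.png',s['img'][60:310,240:500,::-1].repeat(2,0).repeat(2,1))
B=lambda a:np.array([0,.083-.2*np.cos(a)+.04*np.sin(a),.104+.2*np.sin(a)+.04*np.cos(a)])
for a in(.78,.84,.9,.96,1.02,1.08,1.12):print(a,(M.T@R.from_euler('z',-.118).apply(B(a)-B(.78))).round(4))
```

```text
[ 0.46237808 -0.13473224  0.27759658] 0.009268869384794388 [-3.27157311 -9.32172116 12.76736427] [[-0.993, 0.122, 0.002], [0.122, 0.993, -0.005], [-0.002, -0.004, -1.0]]
own [ 0.0014064  -0.03158632  0.27459658]
r 0.20550721882030554 a 0.7819353637083489
0.78 [0. 0. 0.]
0.84 [ 0.      0.0103 -0.0066]
0.9 [ 0.0001  0.021  -0.0125]
0.96 [ 0.0001  0.032  -0.0178]
1.02 [ 0.0001  0.0434 -0.0225]
1.08 [ 0.0002  0.0549 -0.0264]
1.12 [ 0.0002  0.0628 -0.0286]
```

View pics/d.png

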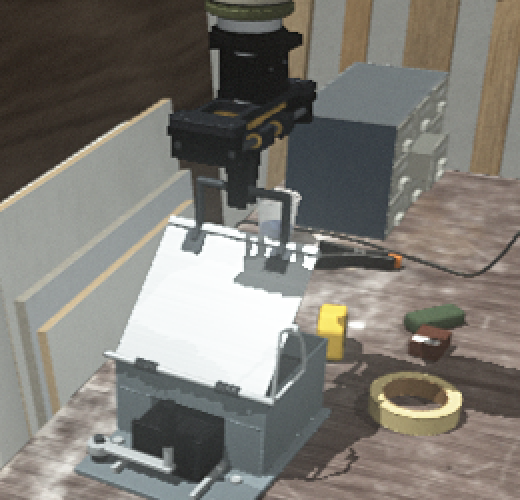

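The lid is held at about 0.78 rad, with the bar between the fingers at crop (240,190). Raising it past the balance point to 1.08.

Emit:
step_arm --deltas '[[[0, 0, 0, 0, 0.0095, -0.0076, 0], [0, 0, 0, 0, 0.02, -0.0135, 0], [0, 0, 0, 0, 0.031, -0.0188, 0], [0, 0, 0, 0, 0.0424, -0.0235, 0], [0, 0, 0, 0, 0.049, -0.026, 0], [0, 0, 0, 0, 0.0539, -0.0274, 0], [0, 0, 0, 0, 0.0539, -0.0274, 0], [0, 0, 0, 0, 0.0539, -0.0274, 0]]]'

```text
time: 13.95
ee_pos: [0.4692, -0.0789, 0.3034]
eef_rot: [0.06, 0.998, 0.0, 0.001]
ft_force: [5.3, -2.4, 3.4]
width: 0.0093
grip_force: 20.0
```

```bash
cat > a.py <<'E'
from h import *
st=readout.read_state();p=np.array(st['ee_pos']);p[2]-=.003
q=R.from_euler('z',.118).apply(p-np.array([.4647,-.1032,0]));v=np.array([.083-q[1],q[2]-.104])
print('own',q.round(4),'r',np.hypot(*v),'a',np.arctan2(v[1],v[0])-np.arctan2(.04,.2),st['grip_force'],st['ft_force'])
E
python3 a.py
```

```text
own [0.0016 0.0247 0.3004] r 0.20485392988023793 a 1.0848618597767443 20.007576942443848 [ 5.30430541 -2.41034052  3.36189406]
```

Emit:
step_arm --deltas '[[[0, 0, 0, 0, 0, 0, 0], [0, 0, 0, 0, -0.0115, 0.004, 0], [0, 0, 0, 0, -0.0228, 0.0086, 0], [0, 0, 0, 0, -0.0338, 0.0139, 0], [0, 0, 0, 0, -0.044, 0.0196, 0], [0, 0, 0, 0, -0.044, 0.0196, 0], [0, 0, 0, 0, -0.044, 0.0196, 0], [0, 0, 0, 0, -0.044, 0.0196, 0], [0, 0, 0, 0, -0.044, 0.0196, 0]]]'

```text
time: 15.08
ee_pos: [0.4635, -0.123, 0.2833]
eef_rot: [0.06, 0.998, 0.0, 0.0]
ft_force: [5.0, -2.3, 1.4]
width: 0.0095
grip_force: 20.0
```

```bash
python3 a.py
python3 - <<'E'
from h import *
s=cams.camera('side');t=cams.camera('top')
cv2.imwrite('pics/e.png',np.hstack([s['img'][60:330,240:440],t['img'][180:450,250:450]])[:,:,::-1].repeat(2,0).repeat(2,1))
E
```

```text
own [ 0.0012 -0.0198  0.2803] r 0.20412554638899175 a 0.8454752977368297 19.998112320899963 [ 5.00713995 -2.29783568  1.41434132]
```

View pics/e.png

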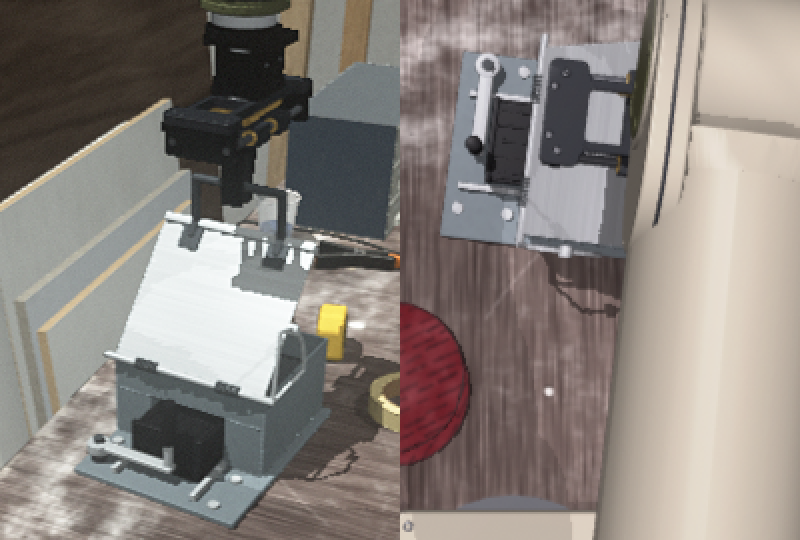

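The lid is held at about 0.845 rad with the bar in the fingers at crop (240,190). The drawer is home and the catch is across it, with the knob at (475,145).

```bash
python3 -c "
from bench import r
print(r.close_job())"
```

```text
the job is handed in; nothing more can be done
None
```

I handed the job in with the drawer home, the catch locked across it, and the lid still held by its bar at about 0.845 rad, after raising it to about 1.085 rad; the judge's result was not shown.

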